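# Hang a filter carrier on the rail and hold it against the sprung collar

## Task

Pick up the filter carrier by its black grip, hook it onto the half of the rail farther from the sprung collar, and slide it along, without taking it off, until it presses the collar back and the collar's pointer stands between the two gauge pins. Keep pressing steadily there so that a colleague can tighten its clamp screw: the program finishes while holding it so. Keep the carrier upright, do not ram the collar to the end of its travel, and leave the other labware where it stands.

Things in the scene. Friction and masses are not known exactly. Their poses are not given: they have to be found in the camera images.
- carrier: Filter carrier, 0.25-0.5 kg, standing on the table: C-shaped aluminium flat-bar hanger with a lidded white cup on its foot. Origin on its underside below the slot, z up; mm. Foot x -46..34, y +-25. Cup 72 across, axis x=7, top z=56. Strap 8x24 at x=-42. Top arm 24 wide (y), z 142..150. Black grip block on top. The C opens to its +x: the rail enters there, between cup top and slot lips (z 128)
- carrier_grip (a point): point in the black grip block to put between the pads: x=y=0, z=176 mm in the carrier's frame (40 mm above the slot point), same axes. The block is 22 x 22 mm, from 26 mm below this point (top of the arm) to 19 mm above it
- carrier_slot (a point): where the rail's axis lies once the carrier hangs: x=y=0, z=136 mm in the carrier's frame, same axes. The slot under the top arm runs along y, is open downward, 20 mm wide in x, roof 6 mm above this point; a lip on each side (8 mm thick, 24 mm long in y) reaches 8 mm below this point, so bring the rail in at least 8+6 mm lower than this point, then lower the carrier
- rig: Filtration rail, fixed. Origin on the table, z up; mm. Base plate x +-65, y -190..230, 12 thick. Rail 12 thick along y at x=0, z=200, free from the end post (y=-162, 214 tall) to the collar's face (y=115); middle of the free part y=-23. Grey end block behind the collar: y 160..220, 44 wide, 222 tall
- rail_mid (a point): point on the rail's axis at x = 0, y = 0, z = 200 mm of the rig, same axes: y runs along the rail towards the collar
- gauge_mid (a point): midway between the tops of the two gauge pins (rig x=51, y=141, z=213 mm). The upright pins, 6 mm thick, stand 16 mm apart (rig y=133 and 149) on a 12 mm wide bar (y 100..200, top z=198) beside the rail on the rig's +x side
- collar (a joint): travel of the sprung collar along the rig's +y, m: 0 at rest, pressed in up to 0.034 (end of travel). Spring without preload, 400 N/m. The pointer stands midway between the pins at 0.016 (6.4 N), level with the first pin's axis at 0.008 and the second's at 0.024.
- collar_face (a point): the sprung collar's flange, 40 mm across and 20 mm long around the rail; this point is the centre of its front face, same axes as the rig; the end of the carrier's slot (12 mm from the slot point) pushes on this face. A 4 mm wide pointer stands out from the collar to rig x=43 mm, 10 mm behind the face; a sleeve runs into the end block
- flask: Bystander, leave alone: conical glass flask, 84 mm across the foot, 135 mm tall; origin at the centre of its underside
- jar: Bystander, leave alone: squat clear jar with white lid, 90 mm across, 85 mm tall; origin at the centre of its underside
- media_bottle: Bystander, leave alone: glass bottle with blue cap, 72 mm across, 170 mm tall; origin at the centre of its underside
- beaker: Bystander, leave alone: open glass beaker, 66 mm across, 75 mm tall; origin at the centre of its underside
- dish: Bystander, leave alone: flat clear culture dish, 90 mm across, 16 mm tall, lying on the table; origin at the centre of its underside
- forceps: Bystander, leave alone: steel forceps, 130 mm long, 9 mm tall, lying on the table; origin at mid-length
- filter_box: Bystander, leave alone: round white box of filters, 60 mm across, 45 mm tall; origin at the centre of its underside
Things that resemble listed ones, but are neither listed nor needed, are in the scene too. What is shaped like the carrier but yellow is not meant.

How it is judged (in metres and radians):
On the way, in this order (a step that is already met when the one before it is completed fails the run):
1. the carrier is hooked on the half of the rail farther from the collar (z of carrier_slot in the frame of rig between 0.195 and 0.206 m and x of carrier_slot in the frame of rig between -0.008 and 0.008 m and angle between carrier's own z axis and vertical below 0.2 rad and angle between the y axis of carrier and the y axis of rig, either way round below 0.3 rad and y of carrier_slot in the frame of rig between -0.165 and -0.012 m), for 0.2 s.
2. the carrier rides along the rail past its middle (z of carrier_slot in the frame of rig between 0.195 and 0.206 m and x of carrier_slot in the frame of rig between -0.008 and 0.008 m and angle between carrier's own z axis and vertical below 0.2 rad and angle between the y axis of carrier and the y axis of rig, either way round below 0.3 rad and y of carrier_slot in the frame of rig between 0.01 and 0.095 m), for 0.05 s.
At the end, for the whole second after the job is handed in: Carrier on the rail (slot point within 8 mm of its axis sideways, -5 to +6 mm in height; upright within 0.2 rad, along the rail within 0.3 rad), at rest, held or pushed by the fingers, pressing the collar with 2.5 to 12 N at 8 to 24 mm of travel, through the last second (z of carrier_slot in the frame of rig between 0.195 and 0.206 m and x of carrier_slot in the frame of rig between -0.008 and 0.008 m and angle between carrier's own z axis and vertical below 0.2 rad and angle between the y axis of carrier and the y axis of rig, either way round below 0.3 rad and value of joint collar between 0.008 and 0.024 m and contact force between carrier and collar between 2.5 and 12 N and contact force between the fingers and carrier above 1.5 N and linear speed of carrier below 0.02 m/s); the arm keeps its last pose, push and grip.
It fails at once if the collar is rammed to the end of its travel (beyond 32 mm) (value of joint collar above 0.032 m).
It fails at once if the carrier is tipped by more than 0.6 rad (angle between carrier's own z axis and vertical above 0.6 rad).
It fails at once if a bystander is moved by more than 30 mm (distance of any of flask, jar, media_bottle, beaker, dish, forceps, filter_box from where it was at the start of the episode above 0.03 m).
It also fails if it takes over 45 s, if anything falls off the work surface, if the arm or the gripper's body presses on something with over 40 N, if the wrist force passes 120 N, or if a joint passes its speed limit or range.

## Robot

A 7-joint arm with a two-finger parallel gripper is mounted at the origin on the work surface. World frame = base frame: x ahead of the robot, y to its left, z up, the work surface at z = 0. Lengths are in mm, angles in rad, forces in N, time in s.
With the tool pointing down it reaches from about 425 to 825 mm from the base axis. Payload 3.6 kg.
Tool frame: the origin (TCP) lies on the centre line of the jaws, within the pads' length; the fingertips stand 17 mm ahead of it and the grasp point (between the pads) lies 2 mm behind it (arm.tip_extent is the distance from the TCP to the fingertips, in mm); z points along the fingers, y is the line along which they close (so a half turn about z gives the same grasp; the last joint's range is limited). The gripper opens to 85 mm and grips with 20 to 120 N. Pads are 22 mm wide; open, the fingers measure 114 mm over their backs; the gripper's body (76 mm by 85 mm) begins 54 mm behind the grasp point. The pads swing forward as they close: fully open they stand 13 mm farther back than shut.
Start: joints at [1.252, 0.615, -0.013, 1.423, 0.008, 1.103, -0.04], TCP at [187.001, -622.491, 248.297] pointing down, gripper open.
Joint ranges: [-3.12, 3.12], [-0.3, 2.06], [-1.34, 1.32], [0.26, 2.42], [-1.36, 4.5], [0.01, 1.98], [-2.84, 2.84]. Speed limits (rad/s): [2.79, 2.79, 3.14, 3.14, 3.14, 3.14, 3.14].

## Interface

Orientations are given as a unit quaternion [x, y, z, w].
In Python, from plant import arm gives the robot as it stands. The module is installed in compiled form; this text tells all that it offers.
- The arm moves only by the tool carry_out, never from a script. Its argument "motion" is a list of rows, each a list of 7 numbers: the shift along the tool's x, y, z scaled (see below), then the turn, a rotation vector about the tool's x, y, z scaled (see below), then the opening, from -1 (shut) to 1 (fully open). A call has 1 to 20 rows; each row is the pose to reach, as a shift and turn from the pose commanded when the call began, along the tool's axes at that moment; what a row does not reach only later rows make up. The controller multiplies each number of a shift by 500 mm and each number of a turn by 30 degrees. A row lasts 1/8 s, in which the tool goes at most 62.5 mm and 10.7 degrees, less where a joint would pass 70% of its speed; a pose out of reach is approached as far as the arm can. A call with a number of a shift or a turn outside -1 to 1 is refused whole. A call with a gripper value outside its range is refused whole. The fingers move at their own pace and stop on an object; "grip_force" is the grip in N (left out, the last holds). Time passes only in rows, so rows that repeat a pose let the fingers close. It gives the time, the measured TCP pose, the force, the opening and the grip force at its end, in the units of the state.
- arm.read_state(): the state, without advancing time (a new reading comes with each control period).
- arm.camera(name): name is "side" or "top"; returns a dict with "image" (384x512x3 uint8, blue, green, red), "z_map" (384x512 float32, mm along the optical axis (not along the pixel's ray), 0 where there is no reading), "mtx" (3x3 intrinsics, pixels), "k1" (the pictures are not rectified: a ray, as slopes to the right and down, at radius r is drawn at 1 + k1 r^2 times it, then the intrinsics apply), "R" (3x3) and "t" (3): a world point X has camera coordinates R X + t. Camera axes: x right, y down, z forward; pixel columns grow to the right and rows downward; lengths in mm; the calibration is good to about 2 mm. A picture is of the moment at which its call begins.
- arm.sign_off(): hands the job in; it is judged then, once.
The state is a dict: "t": time; "qpos": joint angles; "dq": joint speeds; "joint_efforts": joint torques, N m; "tool_pos": TCP position; "tool_rot": TCP orientation; "ft_force": force on the tool from outside, world axes, zero at the start; "moment": the same for the moment, N m; "finger_gap": finger opening in mm; "gripper_force": force on a finger pad.
Only numpy, scipy, OpenCV 4.12 (cv2) and the standard library are available. Lean on these libraries where they do the work, as an engineer would, in place of code of your own. Each camera call takes 0.05 s, during which the arm holds its last target. There are 200 camera calls.

## Working session

There is one attempt and no reset: what is moved stays moved. The work goes in short steps, Python scripts to look and compute and a tool call to move; the robot and the scene stay as the last step left them, time stands still between calls to the robot, and variables do not carry over. Pictures are saved under pics/ and viewed, at most 10 in all, crops included, and the job is handed in when it is done.

Besides the shell and the picture viewer there is one more tool, called as name(argument=value, ...), one argument or row to a line, values as JSON. carry_out: Moves the arm, as the interface text tells. Shifts and turns lie within -1 to 1; 1 stands for 500 mm of shift or 30 degrees of turn. Its arguments: {"type":"object","properties":{"motion":{"type":"array"},"grip_force":{"type":"number"}},"required":["motion"]}

```bash
mkdir -p pics
cat > h.py <<'E'
import numpy as np, cv2
from plant import arm
def grab(n):
    c=arm.camera(n); np.savez(f'{n}.npz',**{k:np.asarray(v) for k,v in c.items()}); return c
def cloud(c):
    z=c['z_map']; h,w=z.shape
    uv=np.stack(np.meshgrid(np.arange(w),np.arange(h)),-1).reshape(-1,1,2).astype(float)
    s=slopes(c,uv.reshape(-1,2)).reshape(h,w,2)
    P=np.dstack([s[...,0]*z,s[...,1]*z,z])
    return (P-c['t'])@c['R']
def slopes(c,uv):
    d=np.array([float(c['k1']),0,0,0,0])
    return cv2.undistortPoints(np.asarray(uv,float).reshape(-1,1,2),c['mtx'],d).reshape(-1,2)
def ray(c,uv):
    s=slopes(c,uv); d=np.c_[s,np.ones(len(s))]@c['R']
    return -c['R'].T@c['t'],d
def onplane(c,uv,z):
    o,d=ray(c,uv); return o+d*((z-o[2])/d[:,2])[:,None]
E
python3 - <<'E'
from h import *
print(arm.read_state())
for n in('side','top'):
    c=grab(n); print(n,-c['R'].T@c['t'],c['R'][2],c['k1'],c['mtx'][0,0]); cv2.imwrite(f'pics/{n}0.png',cv2.resize(c['image'],(800,600)))
E
```

```text
{'t': 0.0, 'qpos': array([ 1.25249632,  0.61592647, -0.01262833,  1.42496719,  0.00809806,
        1.10338965, -0.04037881]), 'dq': array([-0.00110039, -0.00103913, -0.00164282, -0.00218476,  0.00112242,
       -0.00109997, -0.00054512]), 'joint_efforts': array([ 2.50673365e-04, -4.69212341e+01,  2.59357737e-01, -1.71031773e+01,
        9.90739383e-03,  9.62942810e-03, -1.40124072e-06]), 'tool_pos': array([ 186.78950814, -621.80099445,  247.11072796]), 'tool_rot': array([ 9.89367540e-01,  1.45430837e-01, -2.07314797e-04, -1.30393304e-03]), 'ft_force': array([0.98045873, 0.49101587, 0.09623725]), 'moment': array([-0.04527447,  0.0195926 , -0.00808011]), 'gripper_force': 0.0, 'finger_gap': 85.62205920729737}
side [353.83707887 947.79589622 771.46264783] [ 0.14303402 -0.82961083 -0.53971024] -0.07440356517316515 403.1328349357741
top [ 315.11233471    7.21025509 1371.67969981] [ 0.17774481 -0.00472371 -0.98406528] -0.12128979269015215 380.67032952537414
```

View pics/side0.png

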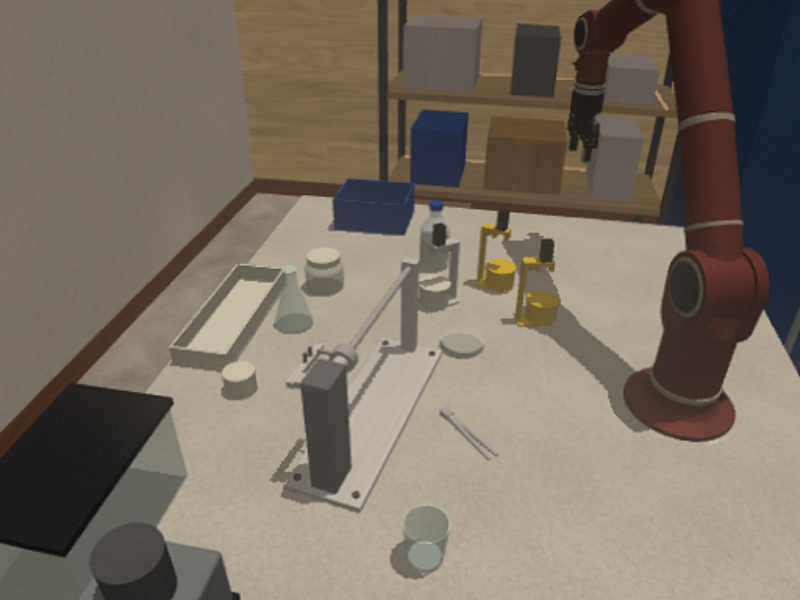

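View pics/top0.png

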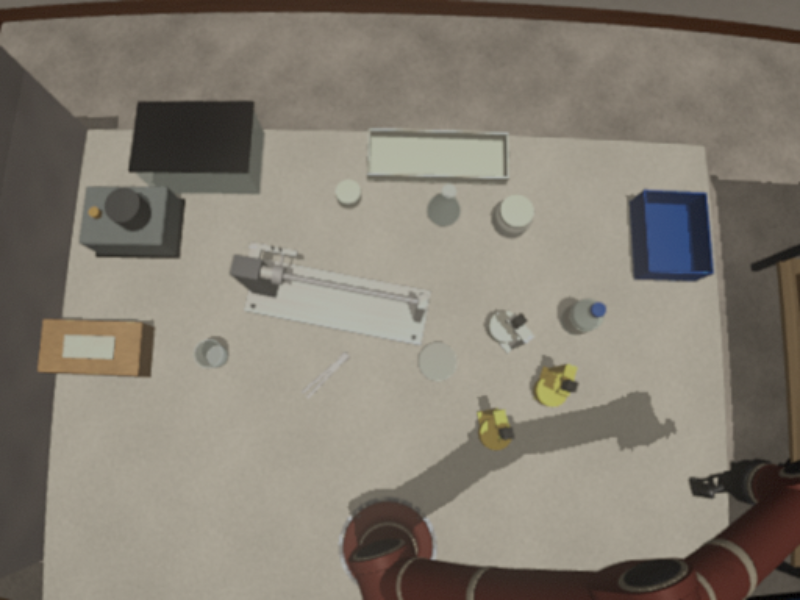

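The side view shows the aluminium carrier at about (440,260), with its grip at (438,235). The yellow lookalikes are at (497,255) and (540,280). The rail runs from the post (410,265) to the collar (345,355), with the pins at (305,355). In the top view the carrier is at (512,325), the rail runs from (425,300) to (270,272), and the pins are on the far side (up = +x).

Run:
```python
from h import *
T=dict(np.load('top.npz'));S=dict(np.load('side.npz'))
PT,PS=cloud(T),cloud(S)
def rpt(n,P):
    print(n,len(P)); 
    if len(P)>3: print('  med',np.median(P,0).round(1),'p2',np.percentile(P,2,0).round(1),'p98',np.percentile(P,98,0).round(1))
# table check
for n,P in(('T',PT),('S',PS)):
    m=(abs(P[...,0]-350)<100)&(abs(P[...,1]+50)<250)&(abs(P[...,2])<15); print(n,'table z',np.median(P[m][:,2]))
for n,C,P,(u0,v0,u1,v1) in(('T',T,PT,(308,185,350,228)),('S',S,PS,(262,138,300,196))):
    g=C['image'].max(2); sub=np.zeros(g.shape,bool); sub[v0:v1,u0:u1]=1
    dk=sub&(g<60)&(P[...,2]>120)&(P[...,2]<210); rpt(n+' dark',P[dk]); print('   px',np.argwhere(dk).mean(0)[::-1])
    for a,b in((-5,6),(30,65),(65,120),(138,156),(185,205)):
        rpt(f'{n} z{a}-{b}',P[sub&(P[...,2]>a)&(P[...,2]<b)&(g>60)]) if a>0 else 0
# rig
for n,P in(('T',PT),('S',PS)):
    for nm,a,b in(('rail',188,208),('post/tops',208,218),('block',218,228),('plate',8,16)):
        m=(P[...,0]>300)&(P[...,0]<620)&(P[...,1]>-110)&(P[...,1]<330)&(P[...,2]>a)&(P[...,2]<b); Q=P[m]; rpt(n+nm,Q)
        if nm in('rail',):
            for y in range(-80,300,30):
                q=Q[abs(Q[:,1]-y)<15]
                if len(q): print('   ',y,len(q),np.percentile(q,[5,50,95],0).round(0).tolist())
crop=lambda C,u0,v0,u1,v1,k:cv2.resize(C['image'][v0:v1,u0:u1],None,fx=k,fy=k,interpolation=cv2.INTER_CUBIC)
a=crop(T,145,140,355,240,3.8);b=crop(S,170,130,310,200,5.4)[:,:756]
h=np.zeros((600,800,3),np.uint8);A=cv2.resize(T['image'][145:235,145:355],(800,300),interpolation=2);B=cv2.resize(S['image'][125:245,170:310],(350,300),interpolation=2);Cc=cv2.resize(T['image'][185:235,300:360],(360,300),interpolation=2)
h[:300]=A;h[300:,:350]=B;h[300:,400:760]=Cc
cv2.imwrite('pics/c1.png',h)
```

```text
T table z -0.322099373325297
S table z 0.4004546709839454
T dark 0
   px [nan nan]
T z30-65 265
  med [ 487.1 -242.2   54.9] p2 [ 453.9 -274.2   37.8] p98 [ 525.9 -214.6   60.4]
T z65-120 12
  med [ 449.9 -272.4   87.6] p2 [ 445.8 -280.5   69.5] p98 [ 460.6 -269.8  116.3]
T z138-156 113
  med [ 469.2 -268.5  149.1] p2 [ 449.7 -287.3  142.9] p98 [ 504.8 -237.8  153.1]
T z185-205 50
  med [ 488.4 -253.9  193.7] p2 [ 476.2 -266.4  187.7] p98 [ 498.5 -241.4  198.1]
S dark 95
  med [ 484.2 -247.4  177.5] p2 [ 474.5 -259.9  154.9] p98 [ 497.6 -239.3  195.6]
   px [280.82105263 149.72631579]
S z30-65 425
  med [ 495.7 -255.1   52.3] p2 [ 449.6 -415.6   31. ] p98 [ 548.6 -216.8   60.6]
S z65-120 216
  med [ 489.3 -396.1   95.6] p2 [ 445.6 -431.4   66.1] p98 [ 549.3 -269.9  119.4]
S z138-156 138
  med [ 487.5 -252.8  147.8] p2 [ 447.9 -418.   138.6] p98 [519.  -44.8 153.9]
S z185-205 43
  med [505.8 -49.  194.5] p2 [ 496.7 -263.8  185.9] p98 [514.5 -43.6 204.7]
Trail 466
  med [552.7 156.3 203.2] p2 [516.6 -42.5 191.8] p98 [618.3 300.9 207.7]
    -50 18 [[503.0, -56.0, 191.0], [517.0, -43.0, 
[... 1833 characters left out ...]
 [552.0, 162.0, 204.0], [558.0, 173.0, 207.0]]
    190 50 [[552.0, 177.0, 196.0], [557.0, 192.0, 204.0], [610.0, 203.0, 207.0]]
    220 82 [[547.0, 206.0, 192.0], [607.0, 227.0, 199.0], [616.0, 234.0, 207.0]]
    250 107 [[549.0, 236.0, 191.0], [611.0, 247.0, 198.0], [619.0, 260.0, 207.0]]
    280 55 [[551.0, 270.0, 189.0], [611.0, 285.0, 197.0], [619.0, 293.0, 205.0]]
Spost/tops 263
  med [561.3 246.2 212.7] p2 [505.6 -62.8 208.3] p98 [617.  329.2 217.6]
Sblock 401
  med [573.9 300.2 221.3] p2 [554.5 230.7 218.3] p98 [597.5 328.8 223.8]
Splate 3569
  med [530.7 108.2  11.9] p2 [401.1 -83.2   8.6] p98 [603.1 324.7  15.4]<stdin>:12: RuntimeWarning: Mean of empty slice.
  ret = um.true_divide(
```

View pics/c1.png

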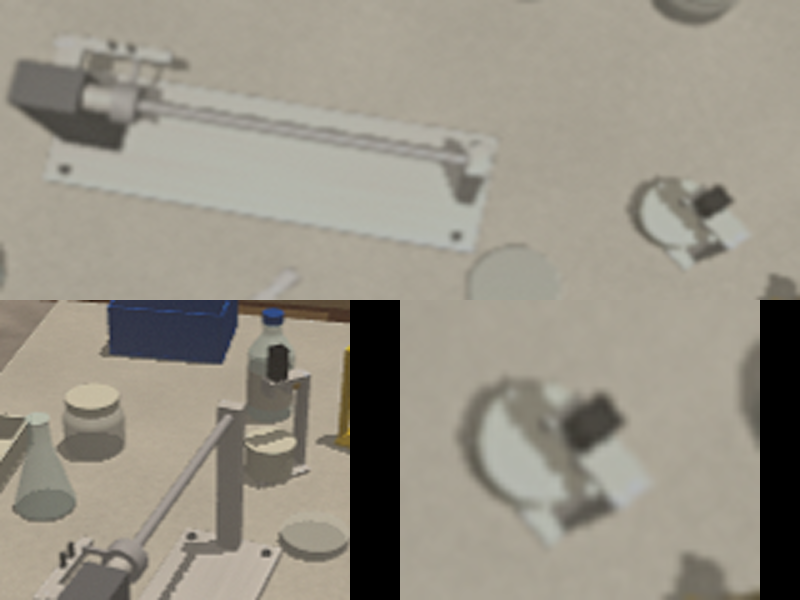

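The crop confirms it. The strap is at the lower right of the cup and the C opens up-left, with carrier yaw about 28°. The rail is at about -10° yaw, and the dark pins are visible at the collar's far side. Next I refine the numbers.

Run:
```python
from h import *
T=dict(np.load('top.npz'));S=dict(np.load('side.npz'))
PT,PS=cloud(T),cloud(S)
for n,P in(('T',PT),('S',PS)):
    # rail line
    m=(P[...,2]>202.5)&(P[...,2]<208)&(P[...,1]>-25)&(P[...,1]<175)&(P[...,0]>500)&(P[...,0]<575); Q=P[m]
    k,b=np.polyfit(Q[:,1],Q[:,0],1); psi=-np.arctan(k); ex=np.array([np.cos(psi),np.sin(psi)]);ey=np.array([-ex[1],ex[0]])
    print(n,'psi deg',np.degrees(psi),'x@y=0',b,'rail top z',np.percentile(Q[:,2],90))
    L=lambda Q:np.c_[(Q[:,:2]-[b,0])@ex,(Q[:,:2]-[b,0])@ey,Q[:,2]]
    A=L(P.reshape(-1,3))
    def r(nm,mm): q=A[mm]; print('  ',nm,len(q),'rx',np.percentile(q[:,0],[2,50,98]).round(1),'ry',np.percentile(q[:,1],[2,50,98]).round(1),'z',np.median(q[:,2]).round(1))
    zc=A[:,2]; near=(abs(A[:,0])<80)&(A[:,1]>-150)&(A[:,1]<380)
    r('block top',near&(zc>219)&(zc<226)&(abs(A[:,0])<40)&(A[:,1]>200))
    r('post',near&(zc>209)&(zc<218)&(A[:,1]<0))
    r('plate',near&(zc>9)&(zc<15))
    r('collar',near&(zc>210)&(zc<219)&(A[:,1]>100)&(abs(A[:,0])<12))
    r('collar/pt',near&(zc>192)&(A[:,1]>150)&(A[:,0]>12)&(A[:,0]<35)&(zc<209))
    # carrier
    near=(abs(P[...,0]-480)<60)&(abs(P[...,1]+258)<60); z=P[...,2]
    for nm,a,c in(('arm',142,155),('strap',65,138),('griptop',188,205),('cup top',50,62),('foot',3,12)):
        Q=P[near&(z>a)&(z<c)].astype(np.float32)
        if len(Q)>3: 
            (cx,cy),wh,an=cv2.minAreaRect(Q[:,:2]); print('  ',nm,len(Q),'rect',round(cx,1),round(cy,1),np.round(wh,1),round(an,1),'med',np.median(Q,0).round(1))
    # pins: dark tops
    g=(P[...,2]>203)&(P[...,2]<222)&(T if n=='T' else S)['image'].max(2).__lt__(75)
    q=L(P[g]); q=q[(q[:,0]>30)&(q[:,0]<70)&(q[:,1]>150)&(q[:,1]<300)]; print('  pins',q.round(0).tolist()[:14])
# grip top-view px on two views
```

```text
T psi deg -9.73367526982636 x@y=0 527.0543374525005 rail top z 207.03975785608213
   block top 256 rx [-21.1  -1.3  18.9] ry [231.8 299.7 333.2] z 222.1
   post 55 rx [-14.    0.7  14.2] ry [-63.2 -54.9  -6.6] z 212.8
   plate 2339 rx [-64.7 -15.6  62.4] ry [-107.3  115.4  327.2] z 12.0
   collar 67 rx [-11.    0.2  10.7] ry [127.7 251.9 324.3] z 214.3
   collar/pt 36 rx [13.2 28.5 34.9] ry [229.  295.6 310.2] z 199.1Traceback (most recent call last):
  File "<stdin>", line 23, in <module>
cv2.error: OpenCV(4.12.0) /io/opencv/modules/imgproc/src/convhull.cpp:143: error: (-215:Assertion failed) total >= 0 && (depth == CV_32F || depth == CV_32S) in function 'convexHull'
```

carry_out(
  motion=[
    [0.1,-0.067,0,0,0,0,1],
    [0.2,-0.134,0,0,0,0,1],
    [0.3,-0.2,0,0,0,0,1],
    [0.4,-0.27,0,0,0,-0.1,1],
    [0.5,-0.335,0,0,0,-0.2,1],
    [0.6,-0.4,0,0,0,-0.3,1],
    [0.7,-0.47,0,0,0,-0.37,1],
    [0.77,-0.52,0,0,0,-0.37,1],
    [0.788,-0.532,0,0,0,-0.37,1],
    [0.788,-0.532,0,0,0,-0.37,1],
  ],
)

```text
t: 1.35
tool_pos: [487.6, -254.4, 247.9]
tool_rot: [0.971, 0.241, -0.001, -0.0]
ft_force: [0.1, -0.7, -0.4]
finger_gap: 85.3
gripper_force: 0.0
```

Run:
```python
from h import *
from scipy.spatial.transform import Rotation as R
s=arm.read_state();print(s['t'],s['tool_pos'],s['tool_rot'],s['ft_force'],R.from_quat(s['tool_rot']).as_matrix().round(3).tolist())
T=dict(np.load('top.npz'));S=dict(np.load('side.npz'))
PT,PS=cloud(T),cloud(S)
o=np.array([526.5,0]);psi=np.radians(-9.8);ex=np.array([np.cos(psi),np.sin(psi)]);ey=np.array([-ex[1],ex[0]])
for n,P,C in(('T',PT,T),('S',PS,S)):
    m=(P[...,2]>202.5)&(P[...,2]<208)&(P[...,1]>-25)&(P[...,1]<175)&(P[...,0]>500)&(P[...,0]<575); Q=P[m]
    k,b=np.polyfit(Q[:,1],Q[:,0],1);print(n,'psi',-np.degrees(np.arctan(k)),'x0',b)
    A=np.c_[(P.reshape(-1,3)[:,:2]-o)@ex,(P.reshape(-1,3)[:,:2]-o)@ey,P.reshape(-1,3)[:,2]];zc=A[:,2]
    def r(nm,mm,c=1): q=A[mm]; print('  ',nm,len(q),np.percentile(q[:,0],[2,50,98]).round(1),'ry',np.percentile(q[:,1],[2,10,50,90,98]).round(1),'z',np.median(q[:,2]).round(1))
    r('block top',(zc>220)&(zc<225)&(abs(A[:,0])<18)&(A[:,1]>250)&(A[:,1]<360))
    r('post',(zc>210)&(zc<218)&(A[:,1]<-30)&(A[:,1]>-90)&(abs(A[:,0])<15))
    r('plate',(zc>9)&(zc<15)&(A[:,0]<-45)&(A[:,0]>-62)&(A[:,1]>-150)&(A[:,1]<380))
    r('collar',(zc>209)&(zc<221)&(A[:,1]>150)&(A[:,1]<265)&(abs(A[:,0])<15))
    near=(abs(P[...,0]-480)<60)&(abs(P[...,1]+258)<60); z=P[...,2]
    for nm,a,c in(('arm',144,153),('strap',65,138),('griptop',190,203),('cup top',50,62),('foot',3,12)):
        Q=P[near&(z>a)&(z<c)]
        if len(Q)>3:
            (cx,cy),wh,an=cv2.minAreaRect(np.ascontiguousarray(Q[:,:2],dtype=np.float32)); print('  ',nm,len(Q),'rect',round(cx,1),round(cy,1),np.round(wh,1),round(an,1),'med',np.median(Q,0).round(1))
    g=(P[...,2]>203)&(P[...,2]<222)&(C['image'].max(2)<80)
    q=P[g];q=np.c_[(q[:,:2]-o)@ex,(q[:,:2]-o)@ey,q[:,2]]; q=q[(q[:,0]>30)&(q[:,0]<70)&(q[:,1]>150)&(q[:,1]<300)]; print('  pins',q.round(0).tolist()[:14])
```

```text
1.35 [ 487.55539583 -254.39163303  247.94974622] [ 9.70577868e-01  2.40786830e-01 -5.45047365e-04 -9.22635698e-05] [ 0.05166343 -0.72195387 -0.37668762] [[0.884, 0.467, -0.001], [0.467, -0.884, -0.0], [-0.001, -0.0, -1.0]]
T psi -9.73367526982636 x0 527.0543374525005
   block top 170 [-16.9  -0.3  17.2] ry [276.2 281.5 303.9 328.4 333.6] z 222.3
   post 50 [-13.5   1.   14.2] ry [-63.2 -62.1 -55.5 -48.  -46.2] z 213.0
   plate 419 [-61.7 -54.3 -45.5] ry [-122.7  -58.6  116.4  291.5  333.5] z 12.2
   collar 78 [-14.   -0.3  13.9] ry [166.7 229.5 240.8 259.5 263. ] z 215.8
   arm 105 rect 477.2 -263.1 [64.8 24.7] 39.9 med [ 469.2 -270.5  149.1]
   strap 19 rect 474.6 -260.4 [61.8 17.5] 38.4 med [ 450.5 -271.1  107.9]
   griptop 47 rect 488.2 -254.0 [21.4 22.1] 38.4 med [ 488.5 -254.1  193.9]
   cup top 244 rect 483.7 -245.2 [87.  59.2] 12.4 med [ 488.7 -242.    55.1]
   foot 84 rect 479.5 -257.9 [114.6 114.2] 88.6 med [ 456.9 -257.2    4.6]
  pins []
S psi -9.684202479185307 x0 525.8198560640234
   block top 270 [-17.6  -0.1  16.7] ry [276.3 280.7 305.3 326.7 331.8] z 221.7
   post 39 [-14.3   0.2  13.6] ry [-67.5 -63.7 -54.2 -48.7 -47.6] z 213.7
   plate 639 [-61.6 -54.  -45.4] ry [-71.6 -17.9 174.  308.6 338.4] z 12.2
   collar 122 [-14.4  -2.5  12.5] ry [227.7 232.3 245.9 253.5 260.9] z 215.4
   arm 70 rect 477.0 -263.0 [67.  28.1] 41.6 med [ 470.8 -261.7  148.9]
   strap 137 rect 473.8 -261.4 [66.1 30.3] 47.0 med [ 456.5 -274.7  106.9]
   griptop 30 rect 487.3 -255.2 [22.  26.4] 31.2 med [ 487.4 -252.8  194.1]
   cup top 212 rect 487.2 -251.9 [82.7 70.7] 4.4 med [ 489.2 -249.1   55.5]
   foot 57 rect 475.0 -239.2 [99.2 51.8] 36.0 med [ 459.5 -248.8    7. ]
  pins [[49.0, 246.0, 213.0], [48.0, 247.0, 212.0], [49.0, 246.0, 208.0], [50.0, 245.0, 204.0], [51.0, 263.0, 211.0], [48.0, 264.0, 212.0], [50.0, 264.0, 209.0], [49.0, 262.0, 208.0], [49.0, 263.0, 206.0], [48.0, 264.0, 204.0]]
```

carry_out(
  motion=[
    [0,0,0.0,0,0,-0.2,0.3],
    [0,0,0.02,0,0,-0.373,0.3],
    [0,0,0.06,0,0,-0.373,0.3],
    [0,0,0.1,0,0,-0.373,0.3],
    [0,0,0.13,0,0,-0.373,0.3],
    [0,0,0.148,0,0,-0.373,0.3],
    [0,0,0.148,0,0,-0.373,0.3],
    [0,0,0.148,0,0,-0.373,-1],
    [0,0,0.148,0,0,-0.373,-1],
    [0,0,0.148,0,0,-0.373,-1],
    [0,0,0.148,0,0,-0.373,-1],
    [0,0,0.148,0,0,-0.373,-1],
    [0,0,0.148,0,0,-0.373,-1],
  ],
  grip_force=70,
)

```text
t: 2.98
tool_pos: [488.8, -254.8, 175.1]
tool_rot: [0.943, 0.334, 0.001, 0.001]
ft_force: [1.4, -0.9, 5.3]
finger_gap: 21.3
gripper_force: 69.7
```

carry_out(
  motion=[
    [0,0,-0.03,0,0,0,-1],
    [0,0,-0.08,0,0,0,-1],
    [0,0,-0.13,0,0,0.0,-1],
    [0,0,-0.17,0,0,0.2,-1],
    [0,0,-0.19,0,0,0.4,-1],
    [0,0,-0.19,0,0,0.6,-1],
    [0,0,-0.19,0,0,0.8,-1],
    [0,0,-0.19,0,0,1.0,-1],
    [0,0,-0.19,0,0,1.0,-1],
    [0,0,-0.19,0,0,1.0,-1],
  ],
)

```text
t: 4.22
tool_pos: [487.0, -253.9, 268.7]
tool_rot: [0.997, 0.079, -0.001, -0.001]
ft_force: [0.3, -0.7, -4.3]
finger_gap: 21.3
gripper_force: 69.3
```

```bash
cat > go.py <<'E'
import sys
from h import *
from scipy.spatial.transform import Rotation as R
s=arm.read_state();M=R.from_quat(s['tool_rot']).as_matrix()
print('t',s['t'],'pos',s['tool_pos'].round(1),'ft',s['ft_force'].round(1),'gap',s['finger_gap'],'tool x yaw',np.degrees(np.arctan2(M[1,0],M[0,0])).round(2),'zaxis',M[:,2].round(3))
O=np.array([545.8,112.9]);psi=np.radians(-9.71);ex=np.array([np.cos(psi),np.sin(psi)]);ey=np.array([-ex[1],ex[0]])
d=s['tool_pos'][:2]-O;print('rig now',(d@ex).round(1),(d@ey).round(1))
for a in sys.argv[1:]:
    x,y,z=map(float,a.split(','));w=np.r_[O+x*ex+y*ey,z];print(a,w.round(1),'tool shift',(M.T@(w-s['tool_pos'])/500).round(4))
E
python3 go.py -- 2>/dev/null || python3 - <<'E'
E
sed -i 's/sys.argv\[1:\]/[q for q in sys.argv[1:] if q!="--"]/' go.py; python3 go.py -- -75,-85,270
python3 - <<'E'
from h import *
c=grab('side');cv2.imwrite('pics/s2.png',cv2.resize(c['image'][90:290,150:410],(780,600),interpolation=2))
E
```

```text
t 4.225 pos [ 487.  -253.9  268.7] ft [ 0.3 -0.7 -4.3] gap 21.281202437182735 tool x yaw 9.1 zaxis [-0.002  0.001 -1.   ]
rig now 3.9 -371.4
t 4.225 pos [ 487.  -253.9  268.7] ft [ 0.3 -0.7 -4.3] gap 21.281202437182735 tool x yaw 9.1 zaxis [-0.002  0.001 -1.   ]
rig now 3.9 -371.4
-75,-85,270 [457.5  41.8 270. ] tool shift [ 0.0354 -0.5931 -0.0017]
```

View pics/s2.png

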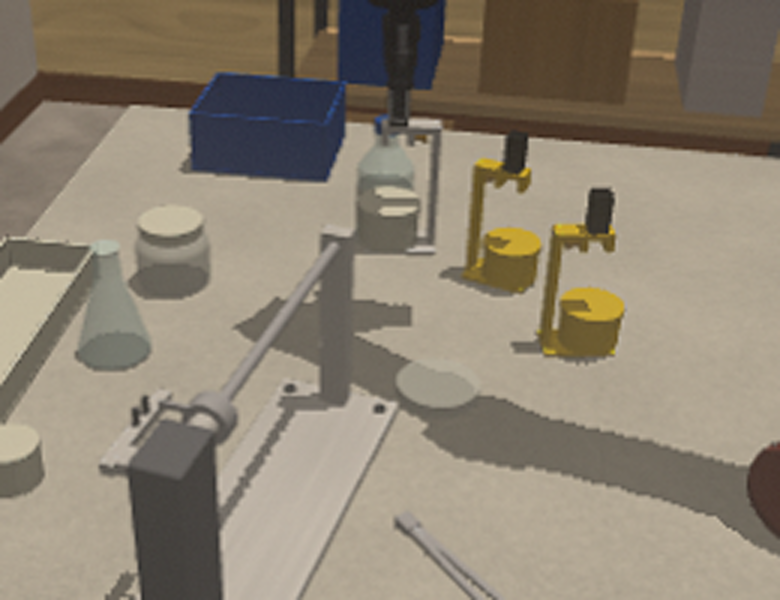

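The carrier hangs upright in the gripper at about (405,190), with its strap on the robot side and the other labware undisturbed. Next I go around the post on the robot side.

carry_out(
  motion=[
    [-0.04,-0.05,0,0,0,0.15,-1],
    [-0.075,-0.11,0,0,0,0.35,-1],
    [-0.104,-0.185,0,0,0,0.5,-1],
    [-0.08,-0.265,0,0,0,0.627,-1],
    [-0.05,-0.35,0,0,0,0.627,-1],
    [-0.02,-0.435,0,0,0,0.627,-1],
    [0.01,-0.52,0,0,0,0.627,-1],
    [0.03,-0.575,0,0,0,0.627,-1],
    [0.035,-0.592,0,0,0,0.627,-1],
    [0.035,-0.592,0,0,0,0.627,-1],
    [0.035,-0.592,0,0,0,0.627,-1],
  ],
)

```text
t: 5.65
tool_pos: [458.4, 38.8, 269.3]
tool_rot: [0.996, -0.087, -0.0, 0.001]
ft_force: [0.5, -0.6, -4.6]
finger_gap: 21.7
gripper_force: 69.6
```

```bash
python3 go.py -- 0,-85,270
python3 - <<'E'
from h import *
a=grab('side');b=grab('top')
cv2.imwrite('pics/s3.png',np.hstack([cv2.resize(a['image'][130:290,190:330],(400,457),interpolation=2),cv2.resize(b['image'][130:270,150:290],(400,457),interpolation=2)]))
P=cloud(b);O=np.array([545.8,112.9]);psi=np.radians(-9.71);ex=np.array([np.cos(psi),np.sin(psi)]);ey=np.array([-ex[1],ex[0]])
P2=cloud(a)
for n,Q in(('T',P),('S',P2)):
    Q=Q.reshape(-1,3);L=np.c_[(Q[:,:2]-O)@ex,(Q[:,:2]-O)@ey,Q[:,2]]
    for nm,lo,hi in(('arm',232,252),('strap',165,228),('cup',140,160)):
        q=L[(L[:,0]<-30)&(L[:,0]>-140)&(abs(L[:,1]+85)<50)&(L[:,2]>lo)&(L[:,2]<hi)]
        if len(q)>3:print(n,nm,len(q),np.percentile(q,[3,50,97],0).round(1).tolist(),cv2.minAreaRect(np.ascontiguousarray(q[:,:2],dtype=np.float32)))
E
```

```text
t 5.65 pos [458.4  38.8 269.3] ft [ 0.5 -0.6 -4.6] gap 21.710819590784656 tool x yaw -9.95 zaxis [-0.001 -0.001 -1.   ]
rig now -73.6 -87.8
0,-85,270 [531.5  29.1 270. ] tool shift [ 0.1472 -0.0062 -0.0015]
S arm 177 [[-121.7, -98.9, 233.3], [-95.4, -77.7, 243.4], [-60.2, -72.9, 247.7]] ((-90.01766967773438, -86.97151184082031), (30.492246627807617, 64.75372314453125), 89.24271392822266)
S strap 125 [[-122.5, -97.5, 167.5], [-119.5, -78.0, 206.3], [-63.4, -72.7, 227.2]] ((-92.00384521484375, -80.8798599243164), (66.1644287109375, 25.70888900756836), 9.649333953857422)
S cup 394 [[-122.0, -116.1, 141.6], [-74.8, -80.2, 149.8], [-41.0, -52.9, 153.1]] ((-77.87244415283203, -90.76322174072266), (87.01467895507812, 71.0517578125), 30.995929718017578)
```

View pics/s3.png

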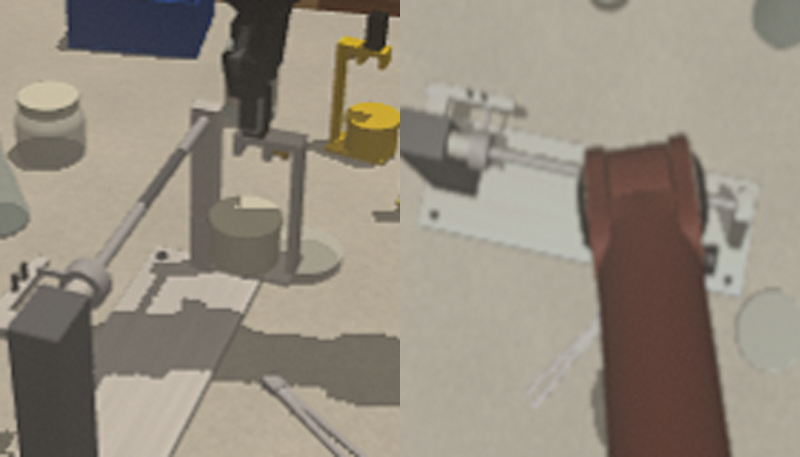

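The carrier (lips at (255,145), cup at (245,225)) is upright on the robot side of the rail, and the rail height falls between the cup and the lips. I advance over the rail and check before lowering.

carry_out(
  motion=[
    [0.03,0,0,0,0,0,-1],
    [0.07,0,0,0,0,0,-1],
    [0.11,0,0,0,0,0,-1],
    [0.14,0,0,0,0,0,-1],
    [0.15,0,0,0,0,0,-1],
    [0.15,0,0,0,0,0,-1],
    [0.15,0,0,0,0,0,-1],
  ],
)

```text
t: 6.62
tool_pos: [532.1, 28.0, 269.2]
tool_rot: [0.996, -0.085, -0.0, -0.0]
ft_force: [-0.3, 0.7, -3.5]
finger_gap: 21.2
gripper_force: 69.6
```

```bash
python3 go.py -- 0,-85,238
python3 - <<'E'
from h import *
a=grab('side')
cv2.imwrite('pics/s4.png',cv2.resize(a['image'][150:240,200:310],(733,600),interpolation=2))
O=np.array([545.8,112.9]);psi=np.radians(-9.71);ex=np.array([np.cos(psi),np.sin(psi)]);ey=np.array([-ex[1],ex[0]])
Q=cloud(a).reshape(-1,3);L=np.c_[(Q[:,:2]-O)@ex,(Q[:,:2]-O)@ey,Q[:,2]]
for nm,lo,hi in(('arm',236,252),('lips',222,236),('strap',165,215)):
    q=L[(L[:,0]<40)&(L[:,0]>-70)&(L[:,1]>-82)&(L[:,1]<-60)&(L[:,2]>lo)&(L[:,2]<hi)]
    print(nm,len(q),np.percentile(q,[3,50,97],0).round(1).tolist());
    if nm!='arm':print(np.sort(q[:,0]).round(0).tolist()[::2])
q=L[(abs(L[:,0])<25)&(L[:,1]>-40)&(L[:,1]<80)&(L[:,2]>190)&(L[:,2]<212)];print('rail',np.percentile(q,[3,50,97],0).round(1))
E
```

```text
t 6.625 pos [532.1  28.  269.2] ft [-0.3  0.7 -3.5] gap 21.181761264019997 tool x yaw -9.79 zaxis [-0.001  0.    -1.   ]
rig now 0.8 -86.0
0,-85,238 [531.5  29.1 238. ] tool shift [-0.0015 -0.002   0.0625]
arm 105 [[-46.7, -80.7, 236.1], [-15.3, -75.0, 242.7], [15.5, -71.5, 248.4]]
lips 62 [[-47.8, -80.9, 223.5], [-18.3, -74.5, 229.2], [16.1, -71.2, 235.8]]
[-48.0, -48.0, -47.0, -46.0, -44.0, -44.0, -41.0, -41.0, -40.0, -33.0, -31.0, -30.0, -24.0, -21.0, -19.0, -19.0, -18.0, -17.0, -16.0, -15.0, -13.0, -12.0, 7.0, 8.0, 9.0, 10.0, 11.0, 13.0, 13.0, 16.0, 16.0]
strap 82 [[-48.3, -80.8, 168.7], [-43.5, -74.4, 199.0], [3.2, -62.7, 213.1]]
[-49.0, -48.0, -48.0, -48.0, -48.0, -48.0, -47.0, -47.0, -47.0, -47.0, -47.0, -47.0, -47.0, -46.0, -46.0, -45.0, -44.0, -44.0, -44.0, -44.0, -44.0, -43.0, -43.0, -42.0, -41.0, -41.0, -41.0, -41.0, -41.0, -40.0, -6.0, -5.0, -5.0, -4.0, -4.0, -3.0, -2.0, -1.0, 1.0, 3.0, 4.0]
rail [[ -5.6 -35.6 198.5]
 [ -2.5  24.6 204.7]
 [  3.9  75.4 207.2]]
```

View pics/s4.png

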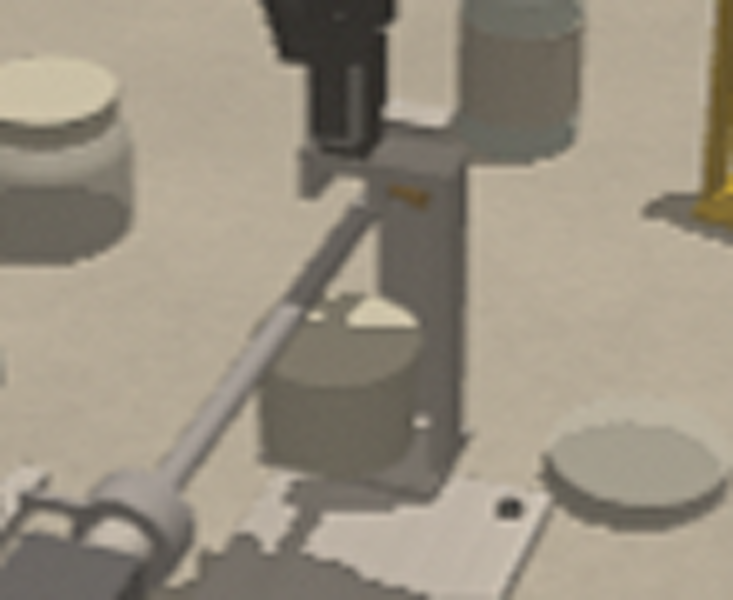

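The rail passes under the arm between the lips (hook tip at (315,175), strap at (420,300)). The lips centre is about 1 mm short of the rail axis, so I correct that and lower.

carry_out(
  motion=[
    [0.0025,0,0,0,0,0,-1],
    [0.0025,0,0.015,0,0,0,-1],
    [0.0025,0,0.03,0,0,0,-1],
    [0.0025,0,0.042,0,0,0,-1],
    [0.0025,0,0.052,0,0,0,-1],
    [0.0025,0,0.058,0,0,0,-1],
    [0.0025,0,0.058,0,0,0,-1],
    [0.0025,0,0.058,0,0,0,-1],
  ],
)

```text
t: 7.68
tool_pos: [534.1, 27.8, 240.6]
tool_rot: [0.996, -0.085, 0.0, -0.0]
ft_force: [0.4, -0.3, -4.3]
finger_gap: 21.1
gripper_force: 69.8
```

```bash
python3 go.py -- 0,20,240
python3 - <<'E'
from h import *
a=grab('side')
O=np.array([545.8,112.9]);psi=np.radians(-9.71);ex=np.array([np.cos(psi),np.sin(psi)]);ey=np.array([-ex[1],ex[0]])
Q=cloud(a).reshape(-1,3);L=np.c_[(Q[:,:2]-O)@ex,(Q[:,:2]-O)@ey,Q[:,2]]
q=L[(L[:,0]<-20)&(L[:,0]>-50)&(L[:,1]>-100)&(L[:,1]<-72)&(L[:,2]>205)&(L[:,2]<230)];print(np.percentile(q,[3,50,80,97],0).round(1).tolist())
E
```

```text
t 7.675 pos [534.1  27.8 240.6] ft [ 0.4 -0.3 -4.3] gap 21.077235350224814 tool x yaw -9.8 zaxis [ 0.001  0.    -1.   ]
rig now 2.8 -85.9
0,20,240 [549.2 132.6 240. ] tool shift [-0.0059 -0.2118  0.0011]
[[-45.9, -96.6, 206.8], [-35.3, -81.5, 214.8], [-25.5, -74.8, 216.1], [-20.6, -72.4, 216.8]]
```

carry_out(
  motion=[
    [0,0,0.003,0,0,0,-1],
    [0,0,0.003,0,0,0,-1],
    [0,0,0.003,0,0,0,-1],
    [0,-0.02,0.003,0,0,0,-1],
    [0,-0.06,0.003,0,0,0,-1],
    [0,-0.1,0.003,0,0,0,-1],
    [0,-0.15,0.003,0,0,0,-1],
    [0,-0.2,0.003,0,0,0,-1],
    [0,-0.24,0.003,0,0,0,-1],
    [0,-0.27,0.003,0,0,0,-1],
    [0,-0.28,0.003,0,0,0,-1],
    [0,-0.28,0.003,0,0,0,-1],
    [0,-0.28,0.003,0,0,0,-1],
  ],
)

```text
t: 9.35
tool_pos: [557.8, 165.8, 239.0]
tool_rot: [0.996, -0.086, 0.0, -0.001]
ft_force: [-0.2, 0.6, -1.6]
finger_gap: 21.3
gripper_force: 70.1
```

```bash
python3 go.py -- 2.5,100,239 2.5,119,239
python3 - <<'E'
from h import *
a=grab('side')
cv2.imwrite('pics/s5.png',cv2.resize(a['image'][170:290,180:320],(700,600),interpolation=2))
O=np.array([545.8,112.9]);psi=np.radians(-9.71);ex=np.array([np.cos(psi),np.sin(psi)]);ey=np.array([-ex[1],ex[0]])
Q=cloud(a).reshape(-1,3);L=np.c_[(Q[:,:2]-O)@ex,(Q[:,:2]-O)@ey,Q[:,2]]
for nm,l in(('armtop',(-50,-20,30,75,208,225)),('strap',(-55,-35,30,90,100,195)),('pins',(40,60,120,165,203,220)),('collar',(-18,18,100,140,200,222)),('pointer',(22,45,110,150,195,212))):
    q=L[(L[:,0]>l[0])&(L[:,0]<l[1])&(L[:,1]>l[2])&(L[:,1]<l[3])&(L[:,2]>l[4])&(L[:,2]<l[5])]
    print(nm,len(q),np.percentile(q,[3,50,97],0).round(1).tolist() if len(q) else '')
E
```

```text
t 9.35 pos [557.8 165.8 239. ] ft [-0.2  0.6 -1.6] gap 21.268877091251248 tool x yaw -9.84 zaxis [ 0.     0.001 -1.   ]
rig now 2.9 54.2
2.5,100,239 [565.1 211.  239. ] tool shift [-0.001  -0.0917  0.0001]
2.5,119,239 [568.3 229.8 239. ] tool shift [-1.100e-03 -1.297e-01  1.000e-04]
armtop 87 [[-45.9, 42.6, 209.2], [-34.2, 56.6, 213.5], [-21.2, 67.9, 215.7]]
strap 208 [[-46.6, 42.0, 105.1], [-45.2, 63.9, 149.4], [-38.1, 68.1, 192.2]]
pins 28 [[41.9, 123.0, 204.3], [48.4, 139.5, 209.6], [52.9, 150.4, 213.2]]
collar 149 [[-17.1, 113.8, 201.9], [-4.3, 130.5, 213.5], [14.1, 137.8, 220.4]]
pointer 33 [[23.0, 120.9, 195.2], [35.7, 123.7, 203.9], [44.5, 136.4, 207.7]]
```

View pics/s5.png

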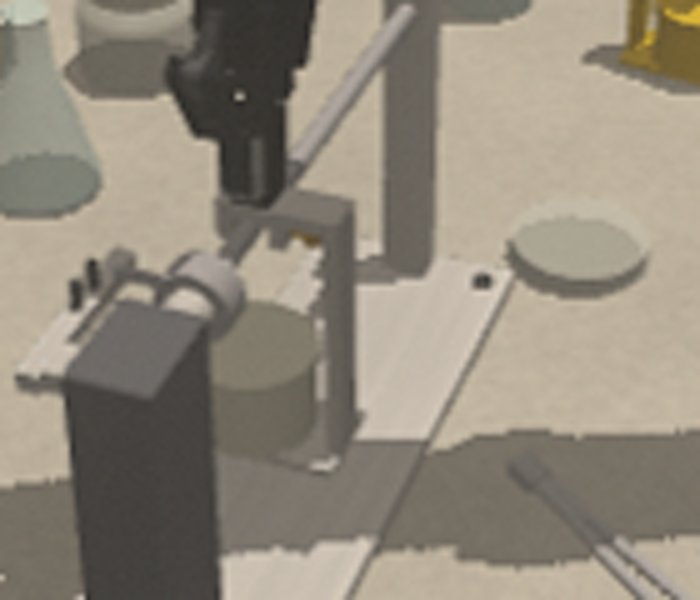

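The carrier rides on the rail at (285,250) and the collar is still at rest, with its pointer short of the pins at (80,285). I approach the collar.

carry_out(
  motion=[
    [0,-0.02,0,0,0,0,-1],
    [0,-0.05,0,0,0,0,-1],
    [0,-0.075,0,0,0,0,-1],
    [0,-0.085,0,0,0,0,-1],
    [0,-0.085,0,0,0,0,-1],
    [0,-0.085,0,0,0,0,-1],
  ],
)

```text
t: 10.15
tool_pos: [564.9, 209.0, 239.0]
tool_rot: [0.996, -0.085, 0.0, -0.001]
ft_force: [-0.2, 2.3, -1.3]
finger_gap: 21.0
gripper_force: 70.2
```

carry_out(
  motion=[
    [0,-0.008,0,0,0,0,-1],
    [0,-0.016,0,0,0,0,-1],
    [0,-0.024,0,0,0,0,-1],
    [0,-0.03,0,0,0,0,-1],
    [0,-0.03,0,0,0,0,-1],
    [0,-0.03,0,0,0,0,-1],
  ],
)

```text
t: 10.9
tool_pos: [567.7, 220.7, 238.9]
tool_rot: [0.996, -0.086, -0.0, 0.001]
ft_force: [-1.6, -4.9, 2.2]
finger_gap: 21.0
gripper_force: 70.6
```

```bash
python3 go.py -- 2.5,119,239
python3 - <<'E'
from h import *
a=grab('side')
cv2.imwrite('pics/s6.png',cv2.resize(a['image'][190:270,170:270],(750,600),interpolation=2))
O=np.array([545.8,112.9]);psi=np.radians(-9.71);ex=np.array([np.cos(psi),np.sin(psi)]);ey=np.array([-ex[1],ex[0]])
Q=cloud(a).reshape(-1,3);L=np.c_[(Q[:,:2]-O)@ex,(Q[:,:2]-O)@ey,Q[:,2]]
for nm,l in(('armtop',(-50,-20,80,135,208,225)),('strap',(-55,-35,80,150,100,195)),('pointer',(22,42,110,160,195,212))):
    q=L[(L[:,0]>l[0])&(L[:,0]<l[1])&(L[:,1]>l[2])&(L[:,1]<l[3])&(L[:,2]>l[4])&(L[:,2]<l[5])]
    print(nm,len(q),np.percentile(q,[3,50,97],0).round(1).tolist() if len(q) else '')
E
```

```text
t 10.9 pos [567.7 220.7 238.9] ft [-1.6 -4.9  2.2] gap 20.99783744205282 tool x yaw -9.87 zaxis [-0.    -0.003 -1.   ]
rig now 3.4 109.9
2.5,119,239 [568.3 229.8 239. ] tool shift [-0.0018 -0.0181 -0.0002]
armtop 99 [[-45.3, 98.0, 209.0], [-34.0, 113.7, 213.3], [-21.3, 122.8, 216.2]]
strap 214 [[-46.1, 98.2, 103.6], [-44.9, 119.0, 149.5], [-37.9, 123.2, 191.6]]
pointer 25 [[23.3, 128.5, 200.8], [32.1, 132.0, 205.4], [40.7, 135.0, 208.3]]
```

View pics/s6.png

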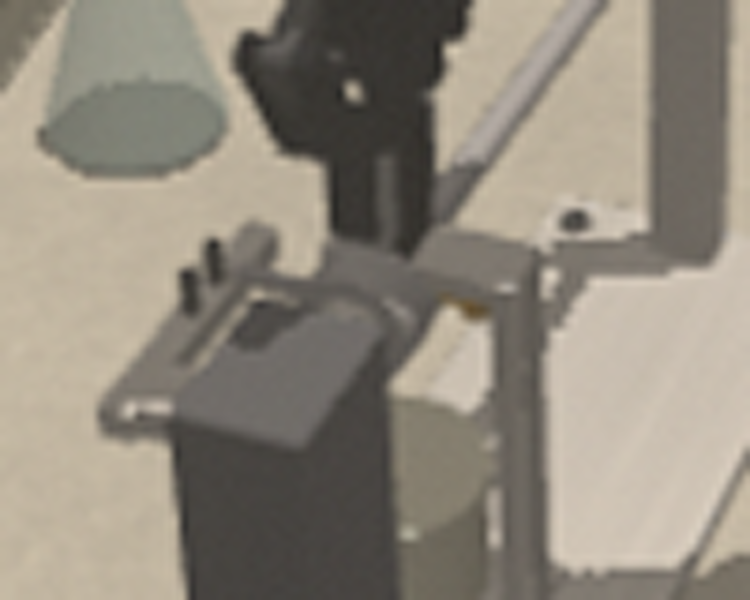

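The carrier now touches the collar, and the pointer is level with the first pin at about (245,280). Depth and force both give about 8 mm of travel, so I press about 8 mm more.

carry_out(
  motion=[
    [0,-0.004,0,0,0,0,-1],
    [0,-0.009,0,0,0,0,-1],
    [0,-0.013,0,0,0,0,-1],
    [0,-0.016,0,0,0,0,-1],
    [0,-0.016,0,0,0,0,-1],
    [0,-0.016,0,0,0,0,-1],
    [0,-0.016,0,0,0,0,-1],
    [0,-0.016,0,0,0,0,-1],
  ],
)

```text
t: 11.95
tool_pos: [568.7, 226.3, 238.9]
tool_rot: [0.996, -0.087, -0.001, 0.003]
ft_force: [-2.6, -7.6, 4.8]
finger_gap: 21.6
gripper_force: 70.8
```

```bash
python3 go.py -- 2.5,119,239
python3 - <<'E'
from h import *
O=np.array([545.8,112.9]);psi=np.radians(-9.71);ex=np.array([np.cos(psi),np.sin(psi)]);ey=np.array([-ex[1],ex[0]])
for i in range(3):
    s=arm.read_state();print(s['ft_force'].round(1),s['tool_pos'].round(1));a=grab('side')
cv2.imwrite('pics/s7.png',cv2.resize(a['image'][190:270,170:270],(750,600),interpolation=2))
Q=cloud(a).reshape(-1,3);L=np.c_[(Q[:,:2]-O)@ex,(Q[:,:2]-O)@ey,Q[:,2]]
for nm,l in(('armtop',(-50,-20,80,145,208,220)),('strap',(-55,-35,80,160,100,195)),('straplow',(-55,-35,80,160,80,110)),('straphi',(-55,-35,80,160,170,195)),('pointer',(22,42,115,165,199,212)),('pins',(44,60,120,165,203,220))):
    q=L[(L[:,0]>l[0])&(L[:,0]<l[1])&(L[:,1]>l[2])&(L[:,1]<l[3])&(L[:,2]>l[4])&(L[:,2]<l[5])]
    print(nm,len(q),np.percentile(q,[3,50,97],0).round(1).tolist() if len(q) else '')
E
```

```text
t 11.95 pos [568.7 226.3 238.9] ft [-2.6 -7.6  4.8] gap 21.594695236421416 tool x yaw -9.94 zaxis [-0.002 -0.006 -1.   ]
rig now 3.4 115.6
2.5,119,239 [568.3 229.8 239. ] tool shift [-0.0019 -0.0068 -0.0002]
[-2.6 -7.6  4.8] [568.7 226.3 238.9]
[-2.8 -8.4  3.8] [568.7 226.3 238.9]
[-2.1 -8.   4.3] [568.7 226.3 238.9]
armtop 98 [[-45.2, 104.1, 209.4], [-34.3, 117.7, 213.7], [-20.7, 128.3, 215.7]]
strap 223 [[-46.2, 104.2, 102.7], [-44.8, 123.6, 150.0], [-37.6, 128.5, 193.3]]
straplow 63 [[-46.5, 105.8, 82.9], [-45.1, 123.9, 95.6], [-37.9, 127.8, 109.2]]
straphi 64 [[-45.8, 107.0, 170.8], [-44.6, 125.3, 182.8], [-37.5, 129.0, 194.7]]
pointer 21 [[24.3, 134.1, 200.1], [32.8, 137.3, 205.6], [41.0, 140.2, 208.4]]
pins 26 [[46.7, 130.2, 203.5], [48.8, 145.0, 209.6], [51.8, 150.4, 213.0]]
```

View pics/s7.png

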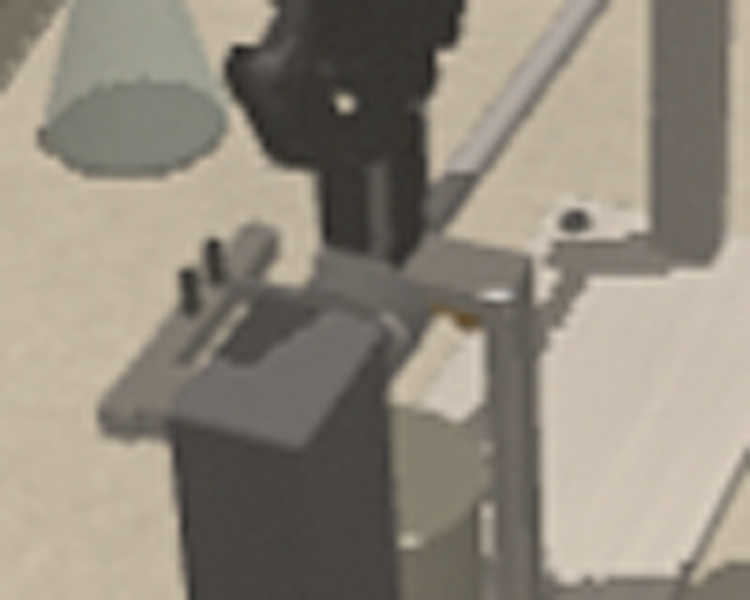

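The pointer now stands between the pins at about (235,315), at about 13.5 mm of travel. I nudge it a little toward the middle and let it settle.

carry_out(
  motion=[
    [0,-0.003,0,0,0,0,-1],
    [0,-0.006,0,0,0,0,-1],
    [0,-0.006,0,0,0,0,-1],
    [0,-0.006,0,0,0,0,-1],
    [0,-0.006,0,0,0,0,-1],
    [0,-0.006,0,0,0,0,-1],
    [0,-0.006,0,0,0,0,-1],
    [0,-0.006,0,0,0,0,-1],
    [0,-0.006,0,0,0,0,-1],
  ],
)

```text
t: 13.22
tool_pos: [569.1, 228.5, 238.9]
tool_rot: [0.996, -0.087, -0.001, 0.004]
ft_force: [-2.3, -8.8, 5.4]
finger_gap: 21.1
gripper_force: 70.8
```

```bash
python3 go.py --
python3 - <<'E'
from h import *
O=np.array([545.8,112.9]);psi=np.radians(-9.71);ex=np.array([np.cos(psi),np.sin(psi)]);ey=np.array([-ex[1],ex[0]])
a=grab('side')
Q=cloud(a).reshape(-1,3);L=np.c_[(Q[:,:2]-O)@ex,(Q[:,:2]-O)@ey,Q[:,2]]
for nm,l in(('strap',(-55,-35,80,160,100,195)),('pointer',(22,42,115,165,199,212))):
    q=L[(L[:,0]>l[0])&(L[:,0]<l[1])&(L[:,1]>l[2])&(L[:,1]<l[3])&(L[:,2]>l[4])&(L[:,2]<l[5])]
    print(nm,np.percentile(q,[3,50,97],0).round(1).tolist())
s=arm.read_state();print(s['ft_force'].round(1),s['dq'].round(4))
E
```

```text
t 13.225 pos [569.1 228.5 238.9] ft [-2.3 -8.8  5.4] gap 21.07567922001297 tool x yaw -9.96 zaxis [-0.002 -0.008 -1.   ]
rig now 3.4 117.8
strap [[-46.3, 106.0, 103.0], [-44.9, 125.7, 149.7], [-38.2, 130.6, 192.6]]
pointer [[23.6, 135.9, 201.0], [34.1, 140.4, 205.3], [40.3, 142.6, 207.6]]
[-2.9 -8.7  5.5] [ 0.      0.0003 -0.0003 -0.0005 -0.001   0.0004  0.0004]
```

The pointer is at rig y of about 140.4 (pin midpoint 141), which is about 15.5–16 mm of travel. The arm is at rest, so I hand in.

```bash
python3 -c "
from plant import arm
print(arm.sign_off())"
```

```text
the job is handed in; nothing more can be done
None
```

The carrier is hooked on the rail and holds the collar at about 16 mm of travel, pointer between the gauge pins, with steady pressure (about 9 N at the wrist); I handed the job in at about 13 s, and the sign-off returned no verdict.

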